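# Square a slide carrier into the corner stop

## Task

Slide the oblong slide carrier along the bench, without lifting it, into the inside corner of the metal corner stop, so that one long edge lies flat against the far bar and one short end against the left bar, ready to be picked up in a known place. Leave the square holder and the round holder where they are.

Things in the scene. Friction and masses are not known exactly. Their poses are not given: they have to be found in the camera images.
- corner_stop: Fixed L of two dark steel bars, 25 mm wide, 12 mm high (14 over the screw heads). Origin: inside corner, at bench height; x points away from the robot, y to the left, turned up to 0.25 rad. Far bar: inner face x = 0, 165 mm long towards -y; left bar: inner face y = 0, 110 mm long towards -x. It is open to the robot and the right: a part goes home towards +x and +y.
- slide_carrier: Loose oblong dark steel carrier of a glass slide with two thin clips: 46 mm (own x) by 86 mm (own y), 8 mm thick (10 at the clips), about 0.1 kg. Origin: centre of its underside. Starts flat on the bench, yaw within 0.35 rad of the stop's, 45 to 80 mm short of home along each bar. Home, its origin is at x = -23, y = -43 mm of corner_stop.
- square_holder: Loose square dark steel holder with a round window, 50 x 50 mm, 8 mm thick, flat on the bench; origin: centre of its underside. Bystander, to be left alone.
- round_holder: Loose round dark steel holder with a round window, 54 mm across, 8 mm thick, flat on the bench; origin: centre of its underside. Bystander, to be left alone.
Things that resemble listed ones, but are neither listed nor needed, are in the scene too. What is shaped like the slide_carrier but green is not meant.

How it is judged (in metres and radians):
At the end, for the whole second after the job is handed in: The slide carrier lies flat and at rest on the bench, glass up, in the corner of the stop: its centre within 10 mm of the fully home position along each bar and its edges within 10 degrees of the bars (x of slide_carrier in the frame of corner_stop between -0.033 and -0.013 m and y of slide_carrier in the frame of corner_stop between -0.053 and -0.033 m and angle between the x axis of slide_carrier and the x axis of corner_stop, either way round below 0.175 rad and angle between slide_carrier's own z axis and vertical below 0.1 rad and height (world z) of slide_carrier below 0.005 m and linear speed of slide_carrier below 0.01 m/s); the robot touches nothing.
It fails at once if the slide carrier is lifted off the bench (more than 15 mm) (height (world z) of slide_carrier above 0.015 m).
It fails at once if the square holder is moved by more than 20 mm (distance of square_holder from where it was at the start of the episode above 0.02 m).
It fails at once if the round holder is moved by more than 20 mm (distance of round_holder from where it was at the start of the episode above 0.02 m).
It also fails if it takes over 34 s, if anything falls off the work surface, if the arm or the gripper's body presses on something with over 40 N, if the wrist force passes 120 N, or if a joint passes its speed limit or range.

## Robot

A 6-joint arm with a two-finger parallel gripper is mounted at the origin on a cart in front of the work surface, level with it; the furniture and walls round the work are solid. World frame = base frame: x ahead of the robot, y to its left, z up, the work surface at z = 0. Lengths are in m, angles in degrees, forces in N, time in s.
With the tool pointing down it reaches from about 0.35 to 0.875 m from the base axis. Payload 4.2 kg.
Tool frame: the origin (TCP) lies where the fingers leave the gripper's body, on its centre line; the fingertips stand 70 mm ahead of it and the grasp point (between the pads) lies 51 mm ahead of it; z points along the fingers, y is the direction in which the jaws open and shut (so a half turn about z gives the same grasp; the last joint's range is limited). The gripper opens to 87 mm and grips with 3 to 60 N. Pads are 19 mm wide; open, the fingers measure 117 mm over their backs; the gripper's body (75 mm by 190 mm) begins 51 mm behind the grasp point.
Start: joints at [83.973, 22.042, 0.453, 0, -68.411, -14.817], TCP at [0.222, 0.584, 0.292] pointing down, gripper open.
Joint ranges: [-179.83, 179.83], [-69.29, 118.12], [-61.27, 80.66], [-181.25, 117.63], [-171.15, -9.14], [-177.46, 177.46]. Speed limits (degrees/s): [159.86, 159.86, 180, 180, 180, 180].

## Interface

Orientations are given as a 3x3 rotation matrix whose columns are the frame's x, y, z axes.
In Python, from station import sense, capture, camera_model, finish_job gives the robot as it stands.
- The arm moves only by the shell command python3 -m inch 'ROWS'. ROWS is JSON, a list of rows, each an object with "hand": the closure, from 0 (fully open) to 1 (shut); "slide": the shift along the world's x, y, z in cm, a list of three; "yaw": the turn about the world's z in rad. A call has 1 to 10 rows; each row is the pose to reach, as a shift and turn from the pose commanded when the call began; what a row does not reach only later rows make up. A row lasts 1/8 s, in which the tool goes at most 62.5 mm and 10.7 degrees, less where a joint would pass 70% of its speed; a pose out of reach is approached as far as the arm can. A call with a gripper value outside its range is refused whole. The fingers move at their own pace and stop on an object; the grip force is fixed at half the most. Time passes only in rows, so rows that repeat a pose let the fingers close. It gives the time, the measured TCP pose, the force and the opening at its end, in the units of the state.
- sense(): the state, without advancing time (a new reading comes with each control period).
- capture(name): name is "scene" or "top"; returns the picture (384x512x3 uint8, blue, green, red); there is no depth.
- camera_model(name): a dict with "mtx" (3x3 intrinsics, pixels), "k1" (the pictures are not rectified: a ray, as slopes to the right and down, at radius r is drawn at 1 + k1 r^2 times it, then the intrinsics apply), "xyz" and "orientation" of the camera in the world. Camera axes: x right, y up, looking along -z (the intrinsics and any distortion apply to the point x, -y, -z); pixel columns grow to the right and rows downward; lengths in m; the calibration is good to about 2 mm. A picture is of the moment at which its call begins. camera_model takes no time and is no camera call.
- finish_job(): hands the job in, once; it reports no verdict.
The state is a dict: "time_s": time; "joints": joint angles; "joint_velocities": joint speeds; "effort": joint torques, N m; "tcp_pos": TCP position; "ee_rot": TCP orientation; "wrist_force": force on the tool from outside, world axes, zero at the start; "moment": the same for the moment, N m; "gripper_width": opening from 0.0 (shut) to 1.0 (fully open).
Only numpy, scipy, OpenCV 4.12 (cv2) and the standard library are available. Lean on these libraries where they do the work, as an engineer would, in place of code of your own. Each camera call takes 0.05 s, during which the arm holds its last target. There are 200 camera calls.

## Working session

There is one attempt and no reset: what is moved stays moved. The work goes in short steps, Python scripts to look and compute and a shell command to move; the robot and the scene stay as the last step left them, time stands still between calls to the robot, and variables do not carry over. Pictures are saved under pics/ and viewed, about 8 in all and at most 12, crops included, and the job is handed in when it is done.

```bash
mkdir -p pics; python3 - <<'E'
from station import *
import cv2
for n in("scene","top"):
    cv2.imwrite(f"pics/{n}0.png",capture(n)); print(n,camera_model(n))
s=sense();print(s["time_s"],s["tcp_pos"],s["ee_rot"],s["gripper_width"])
E
```

```text
scene {'mtx': array([[356.96967707,   0.        , 260.83157024],
       [  0.        , 356.96967707, 189.7298472 ],
       [  0.        ,   0.        ,   1.        ]]), 'k1': -0.114148980616767, 'xyz': array([ 0.14355682, -0.16954841,  0.69123065]), 'orientation': array([[ 0.71282599,  0.54641151, -0.4396744 ],
       [-0.70121942,  0.54359394, -0.4612992 ],
       [-0.01305486,  0.63713429,  0.77064225]])}
top {'mtx': array([[390.09762139,   0.        , 253.42551161],
       [  0.        , 390.09762139, 192.70226764],
       [  0.        ,   0.        ,   1.        ]]), 'k1': 0.03075625570533453, 'xyz': array([0.44016896, 0.24135742, 0.87888303]), 'orientation': array([[-0.00921222,  0.99702931, -0.07647021],
       [-0.9993117 , -0.00643119,  0.03653442],
       [ 0.0359341 ,  0.07675413,  0.9964023 ]])}
0.1 [0.22225113 0.58371589 0.29127094] [[ 9.34472241e-01 -3.56035516e-01 -5.85957661e-04]
 [-3.56035977e-01 -9.34470362e-01 -1.87774445e-03]
 [ 1.20983645e-04  1.96332207e-03 -9.99998065e-01]] 1.0044944690015105
```

View pics/top0.png

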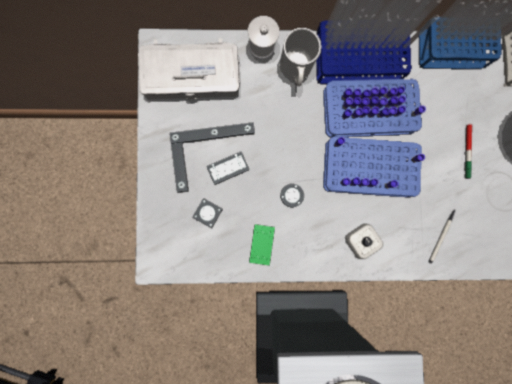

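View pics/scene0.png

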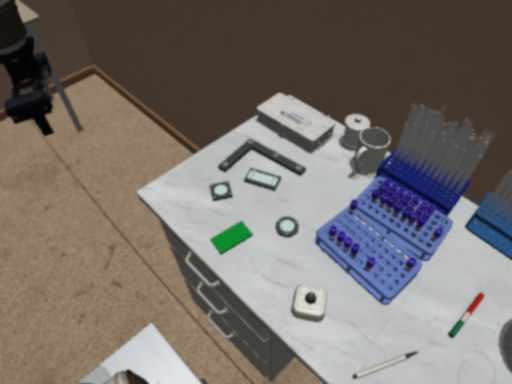

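The top view shows the stop with its inside corner at about (184,141), the far bar running to (254,128) and the left bar to (182,190). The carrier is at (228,168), the square holder at (207,212), the round holder at (292,195) and the green decoy at (262,245). The scene view agrees, and the arm is out of the way.

```bash
cat > h.py <<'E'
from station import *
import cv2, numpy as np
def ray(n,px,z):
    c=camera_model(n); px=np.array(px,float).reshape(-1,2); M=c["mtx"]
    d=cv2.undistortPoints(px[:,None],M,np.array([c["k1"],0,0,0,0.]))[:,0]
    v=np.c_[d[:,0],-d[:,1],-np.ones(len(d))]@np.array(c["orientation"]).T
    o=np.array(c["xyz"]); return (o+v*((z-o[2])/v[:,2])[:,None])[:,:2]
def blobs(im,th=110):
    g=im.max(2); m=(g<th).astype(np.uint8); m[:, :140]=0; m[:,320:]=0; m[:110]=0; m[275:]=0
    cs,_=cv2.findContours(m,cv2.RETR_EXTERNAL,cv2.CHAIN_APPROX_NONE)
    return [c for c in cs if cv2.contourArea(c)>120]
def fitrect(n,c,z):
    return cv2.minAreaRect(ray(n,c.reshape(-1,2),z).astype(np.float32)*1000)
E
python3 - <<'E'
from h import *
im=capture("top")
for c in blobs(im):
    print(cv2.boundingRect(c),cv2.contourArea(c)); print(' ',fitrect("top",c,.008), ray("top",[np.array(c.reshape(-1,2)).mean(0)],.008))
    if cv2.contourArea(c)>0 and cv2.boundingRect(c)[2]>60:
        p=c.reshape(-1,2); w=ray("top",p,.012)*1000; print((cv2.approxPolyDP(w.astype(np.float32)[:,None],6,True)[:,0]).round(1))
cv2.imwrite("pics/c.png",cv2.resize(im[110:270,140:320],None,fx=4,fy=4,interpolation=cv2.INTER_CUBIC)[:600])
E
```

```text
(195, 201, 27, 24) 354.5
  ((461.8670959472656, 312.8985290527344), (47.4398078918457, 47.113704681396484), 61.22129821777344) [[0.46247179 0.31101095]]
(171, 124, 83, 69) 1070.5
  ((587.6702270507812, 294.820556640625), (135.06556701660156, 186.78427124023438), 7.481433391571045) [[0.60934699 0.32313889]]
[[662.3 211.4]
 [662.3 218.1]
 [657.8 211.4]
 [644.  218.3]
 [648.6 231.8]
 [662.3 229.4]
 [655.4 287.9]
 [634.9 292.5]
 [641.8 308.1]
 [650.9 303.6]
 [641.7 381.6]
 [628.1 374.9]
 [628.1 392.6]
 [531.6 381.1]
 [536.  365.7]
 [527.  359. ]
 [515.9 365.6]
 [522.7 378.8]
 [509.3 376.5]
 [511.4 356.8]
 [621.3 366. ]
 [639.5 211.6]]
```

View pics/c.png

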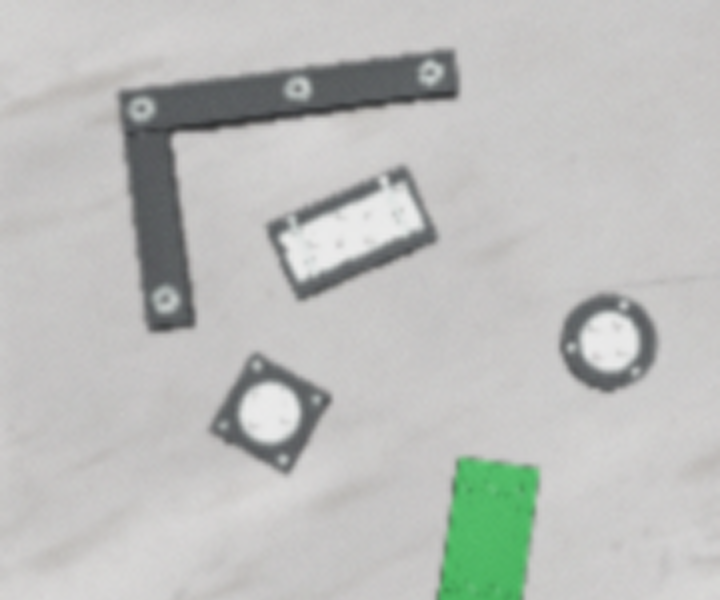

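The crop (4x, offset 140,110) has the inside corner at (172,131), the far bar's inner end at (457,97) and the left bar's inner end at (194,325). The carrier's corners are at (267,226), (405,167), (437,241) and (302,299). Next I work out the poses from these.

```bash
python3 - <<'E'
from h import *
f=lambda p:(np.array(p)+.5)/4-.5+[140,110]
S=ray("top",f([(172,131),(457,97),(194,325)]),0.0)
C=ray("top",f([(267,226),(405,167),(437,241),(302,299)]),.006)
print(S,C)
a=S[1]-S[0]; b=S[2]-S[0]; print(np.linalg.norm(a),np.linalg.norm(b))
y1=np.arctan2(a[0],-a[1]); y2=np.arctan2(-b[1],-b[0]); print("stop yaw",y1,y2)
print([np.linalg.norm(C[i]-C[i-1]) for i in range(4)])
e=(C[1]-C[0]+C[2]-C[3]);yc=np.arctan2(e[0],-e[1]);print("car",C.mean(0),yc)
y=y1*.6+y2*.4;R=np.array([[np.cos(y),-np.sin(y)],[np.sin(y),np.cos(y)]])
print("car in stop",R.T@(C.mean(0)-S[0]),yc-y, "home world",S[0]+R@[-.023,-.043])
print("sq,rd in stop",R.T@(ray("top",f([(270,413)]),.006)[0]-S[0]),R.T@(ray("top",f([(609,342)]),.006)[0]-S[0]))
r=sense()["ee_rot"];print("tool y yaw",np.arctan2(r[1][1],r[0][1]))
E
```

```text
[[0.6229974  0.36856738]
 [0.64249533 0.20686032]
 [0.51268363 0.35587951]] [[0.56771853 0.31455961]
 [0.60104213 0.23687845]
 [0.55884348 0.21914241]
 [0.52642713 0.29505482]]
0.1628782998993396 0.11104102250777549
stop yaw 0.11999638762032312 0.11451298808157186
[np.float64(0.045666354666493277), np.float64(0.08452706228850049), np.float64(0.04577436313281898), np.float64(0.08254401002662916)]
car [0.56350782 0.26640882] 0.4044193763762519
car in stop [-0.07108404 -0.09445866] 0.2866163485714293 home world [0.60521063 0.32316219]
sq,rd in stop [-0.16564287 -0.03644849] [-0.14991352 -0.22977819]
tool y yaw -1.9346473838966936
```

```bash
python3 -m inch '[{"hand":0.5,"slide":[10,-11.2,-4],"yaw":0.3},{"hand":0.5,"slide":[30,-33.5,-13],"yaw":0.77},{"hand":0.5,"slide":[30,-33.5,-13],"yaw":0.77},{"hand":0.5,"slide":[30,-33.5,-13],"yaw":0.77},{"hand":0.5,"slide":[30,-33.5,-13],"yaw":0.77},{"hand":0.5,"slide":[30,-33.5,-13],"yaw":0.77},{"hand":0.5,"slide":[30,-33.5,-13],"yaw":0.77},{"hand":0.5,"slide":[30,-33.5,-13],"yaw":0.77},{"hand":0.5,"slide":[30,-33.5,-13],"yaw":0.77},{"hand":0.5,"slide":[30,-33.5,-13],"yaw":0.77}]'
python3 - <<'E'
from h import *
r=sense()["ee_rot"];print("tool y yaw",np.arctan2(r[1][1],r[0][1])+np.pi/2)
cv2.imwrite("pics/s1.png",cv2.resize(capture("scene")[60:300,120:400],None,fx=2.5,fy=2.5))
E
```

```text
time_s: 1.4
tcp_pos: [0.5222, 0.2493, 0.1622]
ee_rot: [[0.919, 0.395, -0.0], [0.395, -0.919, -0.0], [-0.0, -0.0, -1.0]]
wrist_force: [-1.4, 0.9, 0.7]
gripper_width: 0.497
tool y yaw 0.40616299996637095
```

View pics/s1.png

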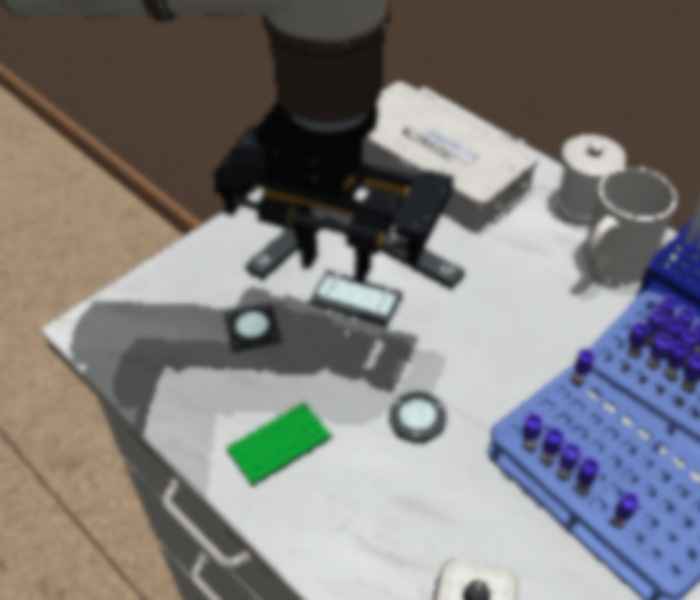

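The scene crop shows the fingers behind the carrier's near long edge, parallel to it and clear of the square holder at (252,325). I'll lower and start pushing.

```bash
python3 -m inch '[{"hand":0.5,"slide":[0,0,-5],"yaw":0},{"hand":0.5,"slide":[0,0,-8.8],"yaw":0},{"hand":0.5,"slide":[0,0,-8.8],"yaw":0},{"hand":0.5,"slide":[0.5,0.2,-8.8],"yaw":0},{"hand":0.5,"slide":[1,0.4,-8.8],"yaw":0},{"hand":0.5,"slide":[1.4,0.6,-8.8],"yaw":0},{"hand":0.5,"slide":[1.9,0.8,-8.8],"yaw":-0.04},{"hand":0.5,"slide":[2.4,1.0,-8.8],"yaw":-0.09},{"hand":0.5,"slide":[2.9,1.2,-8.8],"yaw":-0.14},{"hand":0.5,"slide":[3.3,1.4,-8.8],"yaw":-0.19}]'
python3 - <<'E'
from h import *
cv2.imwrite("pics/s2.png",np.vstack([cv2.resize(capture("scene")[120:240,180:340],None,fx=2.5,fy=2.5),cv2.resize(capture("top")[110:230,150:310],None,fx=2.5,fy=2.5)]))
E
```

```text
time_s: 2.7
tcp_pos: [0.5556, 0.2631, 0.0744]
ee_rot: [[0.977, 0.211, -0.0], [0.211, -0.977, -0.0], [-0.0, 0.0, -1.0]]
wrist_force: [-2.4, -1.3, 1.4]
gripper_width: 0.5
```

View pics/s2.png

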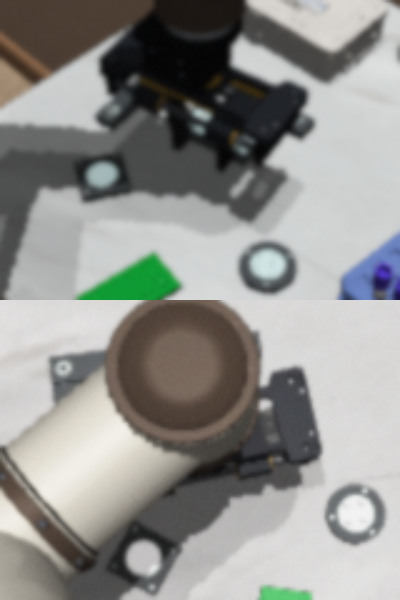

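The gripper now hides the carrier in both views; the square and round holders have not moved. The force is low, so I keep pushing squarely to the far bar.

```bash
python3 -m inch '[{"hand":0.5,"slide":[0.4,0.1,0],"yaw":-0.05},{"hand":0.5,"slide":[0.8,0.1,0],"yaw":-0.095},{"hand":0.5,"slide":[1.2,0.1,0],"yaw":-0.095},{"hand":0.5,"slide":[1.6,0.2,0],"yaw":-0.095},{"hand":0.5,"slide":[1.9,0.2,0],"yaw":-0.095},{"hand":0.5,"slide":[2.1,0.2,0],"yaw":-0.095},{"hand":0.5,"slide":[2.2,0.3,0],"yaw":-0.095},{"hand":0.5,"slide":[2.2,0.3,0],"yaw":-0.095}]'
```

```text
time_s: 3.8
tcp_pos: [0.5776, 0.2661, 0.0742]
ee_rot: [[0.993, 0.121, 0.0], [0.121, -0.993, 0.0], [0.0, -0.0, -1.0]]
wrist_force: [0.0, -0.9, -0.1]
gripper_width: 0.5
```

```bash
python3 -m inch '[{"hand":0.5,"slide":[0.2,0,0],"yaw":0},{"hand":0.5,"slide":[0.2,0,0],"yaw":0}]'; python3 -m inch '[{"hand":0.5,"slide":[0.2,0,0],"yaw":0},{"hand":0.5,"slide":[0.2,0,0],"yaw":0}]'
```

```text
time_s: 4.05
tcp_pos: [0.5785, 0.2659, 0.0741]
ee_rot: [[0.993, 0.121, -0.002], [0.121, -0.993, -0.001], [-0.002, 0.001, -1.0]]
wrist_force: [-5.4, -0.2, 1.9]
gripper_width: 0.499
time_s: 4.3
tcp_pos: [0.579, 0.2659, 0.074]
ee_rot: [[0.993, 0.121, -0.005], [0.121, -0.993, -0.002], [-0.005, 0.001, -1.0]]
wrist_force: [-8.5, 1.8, 5.7]
gripper_width: 0.499
```

The far bar is reached: force is rising and the tool sits where geometry says it should. I back off, rise and move aside to look.

```bash
python3 -m inch '[{"hand":0.5,"slide":[-1,-0.1,0],"yaw":0},{"hand":0.5,"slide":[-2,-0.2,0],"yaw":0},{"hand":0.5,"slide":[-2,-0.2,5],"yaw":0},{"hand":1,"slide":[-2,-0.2,9],"yaw":0},{"hand":1,"slide":[-4,-27,9],"yaw":0},{"hand":1,"slide":[-4,-27,9],"yaw":0},{"hand":1,"slide":[-4,-27,9],"yaw":0},{"hand":1,"slide":[-4,-27,9],"yaw":0},{"hand":1,"slide":[-4,-27,9],"yaw":0},{"hand":1,"slide":[-4,-27,9],"yaw":0}]'
python3 - <<'E'
from h import *
im=capture("top")
cv2.imwrite("pics/t3.png",cv2.resize(im[110:260,140:320],None,fx=4,fy=4,interpolation=cv2.INTER_CUBIC)[:600])
E
```

```text
time_s: 5.55
tcp_pos: [0.5414, -0.005, 0.1645]
ee_rot: [[0.993, 0.119, 0.001], [0.119, -0.993, 0.0], [0.001, -0.0, -1.0]]
wrist_force: [-0.5, 1.4, -0.1]
gripper_width: 0.008
```

View pics/t3.png

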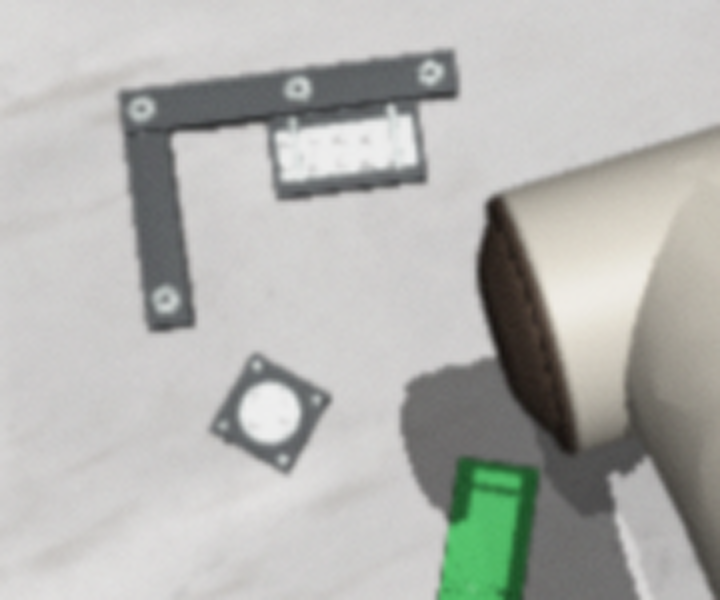

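The carrier is flat on the far bar, with its near edge running (279,198)–(426,181). It is still about 55–57 mm short of the left bar, and the square holder is unmoved. Next I push its right end with closed fingers, centred on the end.

```bash
python3 -m inch '[{"hand":1,"slide":[7.7,20,0],"yaw":0},{"hand":1,"slide":[7.7,20,0],"yaw":0},{"hand":1,"slide":[7.7,20,0],"yaw":0},{"hand":1,"slide":[7.7,20,0],"yaw":0},{"hand":1,"slide":[7.7,20,0],"yaw":0},{"hand":1,"slide":[7.7,20,-4],"yaw":0},{"hand":1,"slide":[7.7,20,-9],"yaw":0},{"hand":1,"slide":[7.7,20,-9],"yaw":0},{"hand":1,"slide":[7.7,20,-9],"yaw":0}]'; python3 -m inch '[{"hand":1,"slide":[-0.06,0.5,0],"yaw":0},{"hand":1,"slide":[-0.12,1,0],"yaw":0},{"hand":1,"slide":[-0.18,1.5,0],"yaw":0},{"hand":1,"slide":[-0.24,2,0],"yaw":0},{"hand":1,"slide":[-0.3,2.5,0],"yaw":0},{"hand":1,"slide":[-0.36,3,0],"yaw":0},{"hand":1,"slide":[-0.42,3.5,0],"yaw":0},{"hand":1,"slide":[-0.48,4,0],"yaw":0}]'
```

```text
time_s: 6.72
tcp_pos: [0.6179, 0.1962, 0.0741]
ee_rot: [[0.993, 0.121, -0.001], [0.121, -0.993, -0.0], [-0.001, 0.0, -1.0]]
wrist_force: [-0.7, 0.3, -0.7]
gripper_width: 0.006
time_s: 7.72
tcp_pos: [0.6134, 0.2361, 0.0743]
ee_rot: [[0.993, 0.121, -0.0], [0.121, -0.993, -0.0], [-0.0, 0.0, -1.0]]
wrist_force: [0.3, -1.5, 1.7]
gripper_width: 0.005
```

```bash
python3 -m inch '[{"hand":1,"slide":[-0.06,0.5,0],"yaw":0},{"hand":1,"slide":[-0.12,1,0],"yaw":0},{"hand":1,"slide":[-0.18,1.5,0],"yaw":0},{"hand":1,"slide":[-0.24,2,0],"yaw":0},{"hand":1,"slide":[-0.28,2.3,0],"yaw":0},{"hand":1,"slide":[-0.3,2.6,0],"yaw":0},{"hand":1,"slide":[-0.3,2.6,0],"yaw":0}]'; python3 -m inch '[{"hand":1,"slide":[0,0.2,0],"yaw":0},{"hand":1,"slide":[0,0.2,0],"yaw":0}]'; python3 -m inch '[{"hand":1,"slide":[0,0.2,0],"yaw":0},{"hand":1,"slide":[0,0.2,0],"yaw":0}]'
```

```text
time_s: 8.6
tcp_pos: [0.6104, 0.2624, 0.074]
ee_rot: [[0.993, 0.121, -0.0], [0.121, -0.993, 0.0], [-0.0, -0.0, -1.0]]
wrist_force: [-0.9, -1.9, 0.5]
gripper_width: 0.006
time_s: 8.85
tcp_pos: [0.6103, 0.2641, 0.074]
ee_rot: [[0.993, 0.121, -0.001], [0.121, -0.993, -0.0], [-0.001, 0.0, -1.0]]
wrist_force: [-0.9, -2.6, 0.7]
gripper_width: 0.003
time_s: 9.1
tcp_pos: [0.6108, 0.2664, 0.0742]
ee_rot: [[0.993, 0.121, 0.001], [0.121, -0.993, 0.001], [0.001, -0.001, -1.0]]
wrist_force: [-0.7, -1.5, -1.0]
gripper_width: 0.005
```

```bash
python3 -m inch '[{"hand":1,"slide":[0,0.2,0],"yaw":0},{"hand":1,"slide":[0,0.2,0],"yaw":0}]'; python3 -m inch '[{"hand":1,"slide":[0,0.15,0],"yaw":0},{"hand":1,"slide":[0,0.15,0],"yaw":0}]'
```

```text
time_s: 9.35
tcp_pos: [0.611, 0.2687, 0.0744]
ee_rot: [[0.993, 0.121, 0.001], [0.121, -0.993, 0.001], [0.001, -0.001, -1.0]]
wrist_force: [0.4, -0.6, 0.1]
gripper_width: 0.004
time_s: 9.6
tcp_pos: [0.6109, 0.27, 0.0745]
ee_rot: [[0.993, 0.121, 0.001], [0.121, -0.993, 0.001], [0.001, -0.001, -1.0]]
wrist_force: [-0.0, -0.1, 0.6]
gripper_width: 0.005
```

There is no contact force yet, so the closed tips may be thinner than 30 mm. I continue carefully.

```bash
python3 -m inch '[{"hand":1,"slide":[0,0.2,0],"yaw":0},{"hand":1,"slide":[-0.03,0.3,0],"yaw":0},{"hand":1,"slide":[-0.03,0.3,0],"yaw":0}]'; python3 -m inch '[{"hand":1,"slide":[0,0.15,0],"yaw":0},{"hand":1,"slide":[0,0.15,0],"yaw":0}]'
python3 - <<'E'
from h import *
cv2.imwrite("pics/s4.png",cv2.resize(capture("scene")[120:220,190:330],None,fx=5,fy=5,interpolation=cv2.INTER_CUBIC))
E
```

```text
time_s: 9.98
tcp_pos: [0.6105, 0.2723, 0.0744]
ee_rot: [[0.993, 0.121, 0.0], [0.121, -0.993, -0.0], [0.0, 0.0, -1.0]]
wrist_force: [1.5, -2.5, 0.9]
gripper_width: 0.01
time_s: 10.22
tcp_pos: [0.6105, 0.2725, 0.0744]
ee_rot: [[0.993, 0.121, -0.001], [0.121, -0.993, -0.002], [-0.001, 0.002, -1.0]]
wrist_force: [2.0, -6.1, 1.2]
gripper_width: 0.005
```

View pics/s4.png

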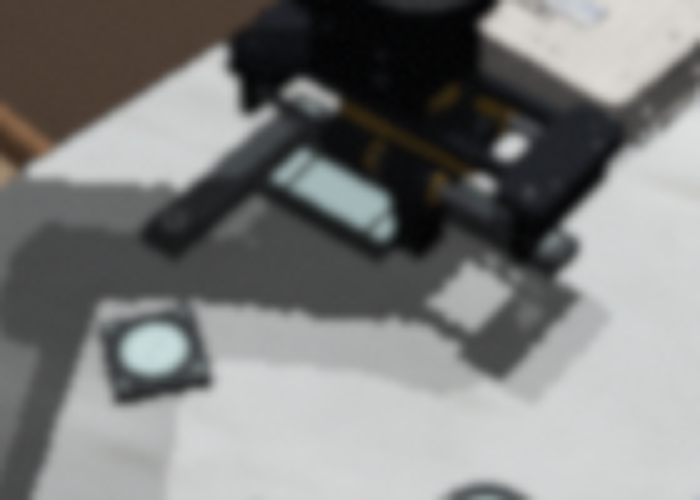

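The carrier's left end is at the left bar (about (270,175)) and the force has risen to 6 N, so it is seated. I back off, rise and check.

```bash
python3 -m inch '[{"hand":1,"slide":[0.1,-1,0],"yaw":0},{"hand":1,"slide":[0.2,-2,0],"yaw":0},{"hand":1,"slide":[0.2,-2,5],"yaw":0},{"hand":1,"slide":[0.2,-2,9],"yaw":0},{"hand":1,"slide":[-7,-27,9],"yaw":0},{"hand":1,"slide":[-7,-27,9],"yaw":0},{"hand":1,"slide":[-7,-27,9],"yaw":0},{"hand":1,"slide":[-7,-27,9],"yaw":0},{"hand":1,"slide":[-7,-27,9],"yaw":0},{"hand":1,"slide":[-7,-27,9],"yaw":0}]'
python3 - <<'E'
from h import *
im=capture("top")
cv2.imwrite("pics/t5.png",cv2.resize(im[110:260,140:320],None,fx=4,fy=4,interpolation=cv2.INTER_CUBIC)[:600])
E
```

```text
time_s: 11.52
tcp_pos: [0.5404, 0.0036, 0.1646]
ee_rot: [[0.993, 0.12, 0.001], [0.12, -0.993, 0.001], [0.001, -0.0, -1.0]]
wrist_force: [0.2, 0.8, 0.4]
gripper_width: 0.006
```

View pics/t5.png

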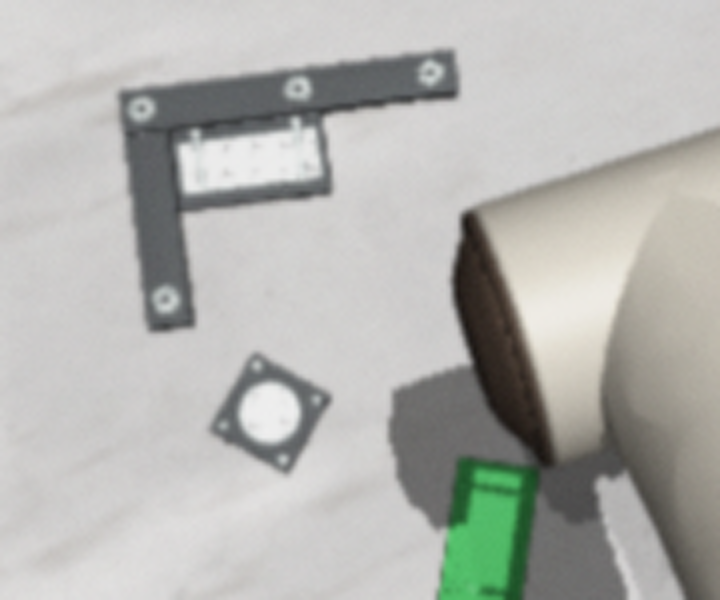

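The carrier is flush in the corner: its left end lies on the left bar with no gap, its long edge on the far bar, and its near right corner is at (330,192). The square holder is still at (270,413). The arm is clear of everything.

```bash
python3 - <<'E'
from h import *
f=lambda p:(np.array(p)+.5)/4-.5+[140,110]
P=ray("top",f([(330,192),(181,209)]),.004)-[.62300,.36857]
y=.118;R=np.array([[np.cos(y),-np.sin(y)],[np.sin(y),np.cos(y)]]);print((P@R*1000).round(1),"expect near right -46,-86; near left -46,0")
finish_job()
E
```

```text
[[-46.  -84.4]
 [-45.6  -0.4]] expect near right -46,-86; near left -46,0
the job is handed in; nothing more can be done
```

The slide carrier is in the inside corner of the stop, one long edge against the far bar and one short end against the left bar. I handed the job in at about 11.6 s of the 34 s allowed. It was never gripped or lifted:

1. I pushed its near long edge with two spread fingertips, turning it square as it went, until it met the far bar (about 8 N).
2. I pushed its right end with closed fingers along the far bar until it met the left bar (about 6 N).
3. I backed off and raised the arm clear.

**Carrier position:** in the final top view its near corners were at (-46.0, -84.4) and (-45.6, -0.4) mm in the stop's frame. Fully home they would be at (-46, -86) and (-46, 0), so it is within about 2 mm and well under 1 degree.

**Bystanders:** the square holder had not moved in the last picture. The arm hid the round holder in that view. It was last seen in place during the first push, and later moves only passed with the tips about 9 cm above the bench.

**One disagreement:** the left bar was met about 7 mm further on than I had worked out. The likely cause is that the closed fingertips are thinner than the 30 mm I assumed.

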